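Draw the long tube out of the hooded stock tray

TASK

Fetch the long square steel tube with the red end out of the blue stock tray: its two ends lie under the end hoods, so tip it and draw it out slantwise through the opening without forcing it against the tray, and leave the three other scraps in the tray. Finish while still holding the tube in the gripper, level and at rest above the tray, with both ends a hand's width or more clear of the tray's top.

Things in the scene. Friction and masses are not known exactly. Their poses are not given: they have to be found in the camera images.
- tray: Blue sheet-steel tray fixed to the table, 340 (x) x 180 (y) x 60 mm high, sheet 4 mm. Origin: centre of the underside; x along it, away from the robot; z up. Inside x -166..166, y -86..86, floor z 4. Two flat hoods (underside z 56, top z 60) roof its ends: near hood up to x -65, far hood from x 115. The 180 x 172 mm opening between them, edged by yellow bands, is free above.
- tray_mouth_near (a point): middle of the near edge of the opening, on top of the near hood (tray x -65, y 0, z 60 mm)
- tray_mouth_far (a point): middle of the far edge of the opening, on top of the far hood (tray x 115, y 0, z 60 mm)
- long_tube: Bright square steel tube, 260 x 20 x 20 mm, 0.2 to 0.4 kg, its far 45 mm red. Lies loose on the tray's floor roughly along the tray (within 3 degrees and 10 mm of its middle line; at least 22 mm free to the scraps on either side), both ends under the hoods. Origin: centre of its underside at mid length; x along the tube to the red end, z up.
- tube_red_end (a point): centre of the red end face of the tube (the end away from the robot), 130 mm from the middle
- tube_plain_end (a point): centre of the plain end face of the tube (the end towards the robot), 130 mm from the middle
- tube_middle (a point): centre of the tube, on its axis at mid length (10 mm above its underside); its centre of mass
- torch_arm: Fixed torch holder left of the tray, not part of the job but in the way of the arm: a post, a bar and a dark welding torch over x 0.30 to 0.59 m, y 0.04 to 0.37 m (world), up to 0.25 m above the table; its hose arches somewhat higher. Cross well above it. Origin: at its middle, on the table.
- rust_angle: Rusty angle-iron offcut, 90 x 30 x 30 mm, lying loose on the tray's floor along one side wall, its long side (its y) along the wall; either this or the bolt is on the left. Origin: centre of its underside.
- loose_bolt: Steel bolt, 60 mm long, 22 mm across the head, lying loose along the other side wall of the tray. Origin: centre of its underside.
- loose_nut: Steel hexagon nut, 27 mm across, 13 mm high, lying loose near the right side wall of the tray. Origin: centre of its underside.
There are look-alikes about, which are no part of the job. Leave any green look-alike of the loose_bolt alone. What is shaped like the rust_angle but purple is not meant.

How it is judged:
By the outcome, as a careful person would: the job done as asked, in the order asked, and still so for the second after the job is handed in, while the arm keeps its last pose, push and grip.
It also fails if it takes over 45 s, if anything falls off the work surface, if the arm or the gripper's body presses on something with over 40 N, if the wrist force passes 120 N, or if a joint passes its speed limit or range.

ROBOT

A 7-joint arm with a two-finger parallel gripper is mounted at the origin on a cart in front of the work surface, level with it; the furniture and walls round the work are solid. World frame = base frame: x ahead of the robot, y to its left, z up, the work surface at z = 0. Lengths are in m, angles in rad, forces in N, time in s.
With the tool pointing down it reaches from about 0.35 to 0.9 m from the base axis. Payload 19.9 kg.
Tool frame: the origin (TCP) lies midway between the tips of the shut fingers; the grasp point (between the pads) lies robot.pinch_z behind it (robot.pinch_z is the distance from the TCP to the grasp point, in m); z points along the fingers, y is the line along which they close (so a half turn about z gives the same grasp; the last joint's range is limited). The gripper opens to 85 mm and grips with 20 to 120 N. Pads are 22 mm wide; open, the fingers measure 114 mm over their backs; the gripper's body (76 mm by 85 mm) begins 54 mm behind the grasp point. The pads swing forward as they close: fully open they stand 13 mm farther back than shut.
Start: joints at [-1.194, 0.417, -0.01, 1.614, 0.005, 1.111, -0.053], TCP at [0.254, 0.571, 0.231] pointing down, gripper open.
Joint ranges: [-2.81, 2.81], [-0.39, 2.02], [-1.27, 1.25], [0.06, 2.57], [-1.19, 4.33], [0.19, 2], [-2.82, 2.82]. Speed limits (rad/s): [1.89, 1.89, 2.39, 2.39, 3.01, 3.01, 3.01].

INTERFACE

Orientations are given as a 3x3 rotation matrix whose columns are the frame's x, y, z axes.
In Python, from station import robot, fingers, kin, optics, ticket, sensors gives the robot as it stands. Calls block until the motion is done:
- robot.goto(position, orientation): joint-space move of the TCP to a pose.
- robot.move_straight(position, rotation=None, speed=0.15, f_stop=None): straight line of the TCP; rotation=None keeps the orientation; speed is the mean speed in m/s. With f_stop (N) it stops when the force on the tool has changed by that much, and returns True; else False.
- robot.movej(angles): joint-space move.
- fingers.command_gripper(opening): opening from 0.0 (shut) to 1.0 (fully open); the grip force is fixed at half the most; returns when the fingers have stopped.
- robot.pause(seconds).
- kin.solve_ik(position, orientation): joint angles nearest the present ones, or None.
- optics.read_camera(name): name is "scene" or "top"; returns the picture (420x560x3 uint8, red, green, blue); there is no depth.
- optics.camera_info(name): a dict with "vertical_fov" (degrees; the focal length in pixels is half the picture's height over the tangent of half this angle, whatever the lens; pixels are square), "cx", "cy" (the principal point, pixels), "dist" ([k1, k2, p1, p2, k3] as OpenCV has them; the pictures are not rectified), "rvec" (rotation vector, rad) and "tvec" (3), from world to camera coordinates, as OpenCV has them. Camera axes: x right, y down, z forward; pixel columns grow to the right and rows downward; lengths in m; the calibration is good to about 2 mm. A picture is of the moment at which its call begins. camera_info takes no time and is no camera call.
A pose or a line that the arm cannot do raises robot.MotionError and nothing moves.
- ticket.job_done(): hands the job in; it is judged then, once.
Trained networks look in the newest picture that a camera, given by its name, has taken for a name from the list of things; names that differ only in an ending like _2 or _b are one class to them, and where a whole thing is asked for, a point or a joint stands for the part that bears it (a point fixed in the world has none). Each returns a list of dicts, best first, with "conf" (0 to 1); they miss things now and then, are a little off and sometimes report something else, mostly with a low value. They report only what shows in the picture. A call takes as long as a camera call. They do not tell look-alikes from the thing itself.
- optics.recognise(query, camera): "bbox" ([centre column, centre row, width, height] as shares, 0 to 1, of the picture: columns of its width, rows of its height, round what is visible of it).
- optics.trace(query, camera): "region" (420x560 bool, what is visible of it) and "bbox" ([centre column, centre row, width, height] as shares, 0 to 1, of the picture: columns of its width, rows of its height, round what is visible of it).
- optics.tip_of(query, camera): "centre" ([column, row] as shares, 0 to 1, of the picture: columns of its width, rows of its height: a listed point, or the origin of a listed thing).
Readings, each from a call of its own:
- sensors.read_time(): time.
- sensors.read_joint_positions(): joint angles.
- sensors.read_joint_vel(): joint speeds.
- sensors.read_joint_torque(): joint torques, N m.
- sensors.read_tool_pos(): TCP position.
- sensors.read_orientation(): TCP orientation.
- sensors.read_force(): force on the tool from outside, world axes, zero at the start.
- sensors.read_ft_torque(): the same for the moment, N m.
- sensors.read_finger_gap(): opening from 0.0 (shut) to 1.0 (fully open).
- sensors.read_finger_force(): force on a finger pad.
Only numpy, scipy, OpenCV 4.12 (cv2) and the standard library are available. Lean on these libraries where they do the work, as an engineer would, in place of code of your own. Each camera call takes 0.05 s, during which the arm holds its last target. There are 200 camera calls.

## Working session

There is one attempt and no reset: what is moved stays moved. The work goes in short steps, each a Python script; the robot and the scene stay as the last script left them, time stands still between calls to the robot, and variables do not carry over. Pictures are saved under pics/ and viewed, at most 10 in all, crops included, and the job is handed in when it is done.

```bash
mkdir -p pics; cat > h.py <<'E'
import numpy as np, cv2
from station import robot, fingers, kin, optics, ticket, sensors
def cam(n):
    i=optics.camera_info(n); f=210/np.tan(np.radians(i["vertical_fov"])/2)
    K=np.array([[f,0,i["cx"]],[0,f,i["cy"]],[0,0,1]]); R=cv2.Rodrigues(np.array(i["rvec"],float))[0]
    return K,np.array(i["dist"],float),R,np.array(i["tvec"],float).ravel()
def ray(n,px,z):
    K,d,R,t=cam(n); u=cv2.undistortPoints(np.array([[px]],float),K,d).ravel()
    c=-R.T@t; v=R.T@np.array([u[0],u[1],1]); return c+v*(z-c[2])/v[2]
def proj(n,P):
    K,d,R,t=cam(n); return cv2.projectPoints(np.array(P,float).reshape(-1,3),R,t,K,d)[0].reshape(-1,2)
def snap(n,f=None):
    im=optics.read_camera(n)
    if f: cv2.imwrite("pics/"+f,im[...,::-1])
    return im
E
python3 - <<'E'
from h import *
a=snap("scene"); b=snap("top")
cv2.imwrite("pics/s0.png",a[...,::-1]); cv2.imwrite("pics/t0.png",b[...,::-1])
W=np.array([560,420])
for n in("top","scene"):
  print(n,-cam(n)[2].T@cam(n)[3])
  for q,z in(("tray_mouth_near",.06),("tray_mouth_far",.06),("tube_middle",.014),("tube_red_end",.014),("tube_plain_end",.014),("long_tube",.004),("rust_angle",.004),("loose_bolt",.004),("loose_nut",.004)):
    for r in optics.tip_of(q,n)[:3]:
      p=np.array(r["centre"])*W; print(q,round(r["conf"],2),p.round(1),ray(n,p,z).round(4))
print(robot.pinch_z,sensors.read_time(),sensors.read_orientation())
E
```

```text
top [ 0.42844556 -0.07333087  0.89225524]
tray_mouth_near 0.91 [320.8 254.9] [ 0.4775 -0.1962  0.06  ]
tray_mouth_far 0.71 [325.5 174. ] [ 0.6603 -0.2134  0.06  ]
tray_mouth_far 0.5 [320.4 223.9] [ 0.5459 -0.1977  0.06  ]
tube_middle 0.98 [320.9 222.6] [ 0.5555 -0.2059  0.014 ]
tube_red_end 0.79 [325.8 166.9] [ 0.6907 -0.2225  0.014 ]
long_tube 0.81 [320.8 221.1] [ 0.5606 -0.2074  0.004 ]
rust_angle 0.97 [345.5 209.8] [ 0.5872 -0.2676  0.004 ]
rust_angle 0.65 [396.8 241.3] [ 0.5105 -0.3858  0.004 ]
loose_bolt 0.71 [396.6 198.8] [ 0.613  -0.3926  0.004 ]
loose_bolt 0.6 [294.2 204.9] [ 0.6002 -0.145   0.004 ]
loose_nut 0.52 [343.3 247.4] [ 0.4977 -0.2581  0.004 ]
loose_nut 0.39 [322.8 221.6] [ 0.5593 -0.212   0.004 ]
scene [-0.2124126  -0.64782082  0.95119409]
tray_mouth_near 0.59 [283.5 244.2] [ 0.4792 -0.19    0.06  ]
tray_mouth_far 0.94 [328.1 210.1] [ 0.6531 -0.2171  0.06  ]
tube_middle 0.75 [303.3 239.4] [ 0.5601 -0.1996  0.014 ]
tube_red_end 0.78 [334.2 218.5] [ 0.678  -0.2264  0.014 ]
tube_plain_end 0.68 [282.8 242.7] [ 0.5183 -0.1619  0.014 ]
long_tube 0.67 [304.8 244.2] [ 0.5558 -0.2077  0.004 ]
rust_angle 0.8 [329.7 244.9] [ 0.5923 -0.2632  0.004 ]
rust_angle 0.65 [355.6 287. ] [ 0.5075 -0.3873  0.004 ]
loose_bolt 0.59 [378.  259.5] [ 0.6206 -0.3922  0.004 ]
loose_bolt 0.45 [292.6 225.2] [ 0.5967 -0.1411  0.004 ]
loose_bolt 0.34 [306.3 240.3] [ 0.5703 -0.2032  0.004 ]
loose_nut 0.2 [281.3 240.5] [ 0.5304 -0.1487  0.004 ]
0.0187 1.0 [[-9.13554789e-01  4.06715683e-01 -2.29220073e-05]
 [ 4.06715682e-01  9.13554779e-01 -1.37178889e-04]
 [-3.48522960e-05 -1.34643170e-04 -9.99999990e-01]]
```

```bash
python3 - <<'E'
import cv2
b=cv2.imread("pics/t0.png");a=cv2.imread("pics/s0.png")
cv2.imwrite("pics/t0c.png",cv2.resize(b[140:300,250:430],None,fx=3.6,fy=3.6,interpolation=cv2.INTER_CUBIC))
E
```

```text
(no output)
```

View pics/s0.png

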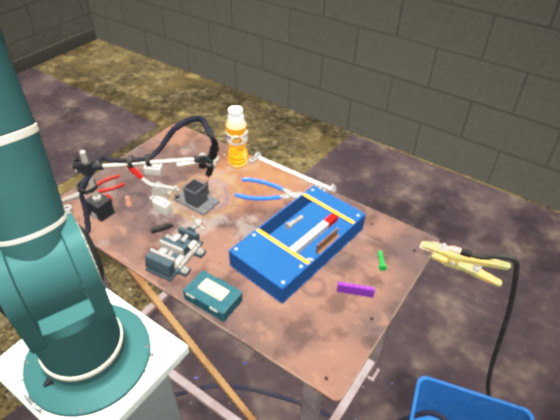

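View pics/t0c.png

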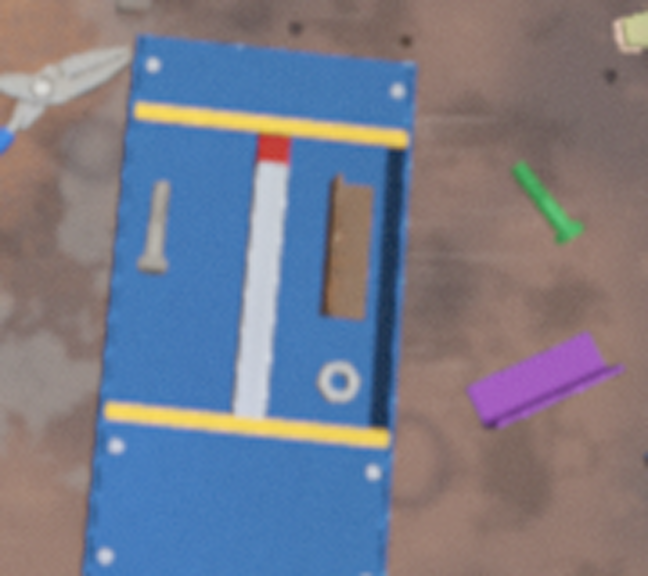

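The wanted tube is bright with a red end and lies inside the blue tray, at about (323,218) in top and (315,232) in scene. The possible mix-ups are the grey bolt in the tray (top ~293,203), the brown angle iron (346,209), the green bolt (402,196) and the purple angle (401,245). The last two are outside the tray. Only the tube fits the description. Next I'll fit the bands and the tube by colour.

```bash
python3 - <<'E'
from h import *
W=np.array([560,420])
b=cv2.imread("pics/t0.png"); hsv=cv2.cvtColor(b,cv2.COLOR_BGR2HSV)
H,S,V=[hsv[...,i].astype(int) for i in range(3)]
roi=np.zeros(H.shape,bool); roi[165:262,275:366]=1
def axis(pts):
    m=pts.mean(0); u,s,v=np.linalg.svd(pts-m); d=v[0]; pr=(pts-m)@d; return m,d,pr.min(),pr.max()
def world(mask,z): 
    r,c=np.nonzero(mask); return np.array([ray("top",(x,y),z)[:2] for x,y in zip(c,r)])
yel=roi&(H>15)&(H<35)&(S>110)&(V>120)
n,l,st,_=cv2.connectedComponentsWithStats(yel.astype(np.uint8))
for i in range(1,n):
    if st[i,4]>60:
        m,d,a,e=axis(world(l==i,.06)); print("band",st[i],m.round(4),d.round(3),(m+a*d).round(4),(m+e*d).round(4))
white=roi&(S<60)&(V>150); red=roi&((H<8)|(H>172))&(S>150)&(V>100)
for nm,k in(("white",white),("red",red)):
    n,l,st,_=cv2.connectedComponentsWithStats(k.astype(np.uint8)); i=1+np.argmax(st[1:,4])
    m,d,a,e=axis(world(l==i,.024)); print(nm,st[i],m.round(4),d.round(3),(m+a*d).round(4),(m+e*d).round(4))
for r in optics.recognise("tray_mouth_near","top")[:2]: print(r)
for r in optics.trace("long_tube","top")[:1]:
    m,d,a,e=axis(world(r["region"],.024)); print("trace",r["conf"],m.round(4),d.round(3),(m+a*d).round(4),(m+e*d).round(4))
E
```

```text
band [288 169  75  12 252] [ 0.6591 -0.2132] [0.118 0.993] [ 0.6492 -0.2965] [ 0.6692 -0.1281]
band [280 253  78   9 232] [ 0.4721 -0.189 ] [0.107 0.994] [ 0.4629 -0.2751] [ 0.481  -0.1068]
white [305 185  27  72 703] [ 0.5581 -0.2066] [-0.991  0.133] [ 0.644  -0.2181] [ 0.4781 -0.1959]
red [322 178   8   6  48] [ 0.6544 -0.2189] [ 0.035 -0.999] [ 0.6541 -0.2101] [ 0.6548 -0.2276]
{'bbox': [0.5729, 0.5457, 0.1589, 0.3905], 'conf': 0.81}
{'bbox': [0.6177, 0.498, 0.0211, 0.0936], 'conf': 0.49}
trace 0.66 [ 0.5713 -0.2073] [-0.991  0.131] [ 0.6631 -0.2195] [ 0.4795 -0.1952]
```

```bash
cat >> h.py <<'E'
TO=np.array([.5408,-.1981]); TX=np.array([np.cos(-.1204),np.sin(-.1204)]); TYAW=-.1204; BYAW=-.1334
MID=np.array([.5618,-.2070])
PATH=dict(A=(22,14,0),B=(22,22,0),C=(-30,22,0),D=(-32.5,45.9,13),E=(89.3,74,13),F=(89.3,170,13),G=(40,210,0))
def rot(yaw,th):
    d=np.array([np.cos(yaw),np.sin(yaw),0]); t=np.radians(th)
    X=d*np.cos(t)+np.array([0,0,np.sin(t)]); Y=np.array([-d[1],d[0],0]); Z=np.cross(X,Y)
    return np.c_[-X,Y,-Z],X,Y,Z
def tcp(c,yaw,th,off,dz):
    "TCP for tube centre c (world): off along tube, dz = TCP height relative to tube axis (tube frame)"
    R,X,Y,Z=rot(yaw,th); return c+X*off+Z*dz,R
def tray2w(x,y,z): return np.array([*(TO+x*TX+y*np.array([-TX[1],TX[0]])),z])
E
python3 - <<'E'
from h import *
# clearance check in tray xz
wall=[((-166,4),(166,4)),((-166,4),(-166,56)),((166,4),(166,56)),((-166,56),(-65,56)),((-65,56),(-65,60)),((-166,60),(-65,60)),((115,56),(166,56)),((115,56),(115,60)),((115,60),(166,60))]
W=np.vstack([np.linspace(a,b,400) for a,b in wall])
ks=list(PATH)
for a,b in zip(ks,ks[1:]):
    m=1e9
    for s in np.linspace(0,1,60):
        x,z,t=np.array(PATH[a])*(1-s)+np.array(PATH[b])*s; t=np.radians(t)
        u=(W-[x,z])@np.array([[np.cos(t),-np.sin(t)],[np.sin(t),np.cos(t)]])
        m=min(m,np.min(np.linalg.norm(np.maximum(np.abs(u)-[130,10],0),axis=1)))
    print(a,b,round(m,1))
for k,(x,z,t) in PATH.items():
    p,R=tcp(tray2w(x/1e3,-.0063,z/1e3),BYAW,t,.004,-.006); j=kin.solve_ik(p,R); print(k,p.round(3),None if j is None else np.round(j,2))
E
```

```text
A B 0.0
B C 6.0
C D 2.9
D E 2.9
E F 9.4
F G 77.0
A [ 0.566 -0.208  0.008] [ 0.01  0.7   0.39  1.82 -0.39  0.7   2.06]
B [ 0.566 -0.208  0.016] [-0.    0.69  0.41  1.82 -0.4   0.71  2.06]
C [ 0.514 -0.201  0.016] [-0.    0.63  0.41  1.94 -0.4   0.65  2.09]
D [ 0.513 -0.201  0.041] [ 0.23  0.48  0.14  2.1  -0.32  0.36  2.07]
E [ 0.634 -0.216  0.069] [ 0.03  0.61  0.36  1.81 -0.46  0.58  2.11]
F [ 0.634 -0.216  0.165] [-0.16  0.52  0.62  1.76 -0.5   0.78  2.13]
G [ 0.584 -0.21   0.204] [-0.27  0.55  0.79  1.67 -0.43  1.1   2.08]
```

```bash
python3 - <<'E'
from h import *
R,X,Y,Z=rot(BYAW,0)
p=sensors.read_tool_pos(); robot.move_straight([p[0],p[1],.5],speed=.25)
g=MID+.004*X[:2]
robot.goto([*g,.45],R)
fingers.command_gripper(.42)
robot.goto([*g,.12],R)
snap("top"); im=snap("scene"); t=snap("top")
cv2.imwrite("pics/s1.png",cv2.resize(im[150:330,220:420],None,fx=3.2,fy=3.2)[...,::-1])
cv2.imwrite("pics/t1.png",cv2.resize(t[140:300,250:430],None,fx=3.3,fy=3.3)[...,::-1])
print(sensors.read_time(),sensors.read_finger_gap(),sensors.read_tool_pos(),np.round(sensors.read_joint_positions(),2))
print(proj("scene",[[*g,.024],[*g,.12]]),proj("top",[[*g,.024],[*g,.12]]))
E
```

```text
7.2083 0.4204316294087596 [ 0.56651691 -0.20764033  0.12101673] [-0.3   0.65  0.83  1.78 -0.57  0.96  2.21]
[[307.14077496 236.79566275]
 [309.04869851 210.41389677]] [[322.06640931 217.59660441]
 [328.92322574 210.2954682 ]]
```

View pics/s1.png

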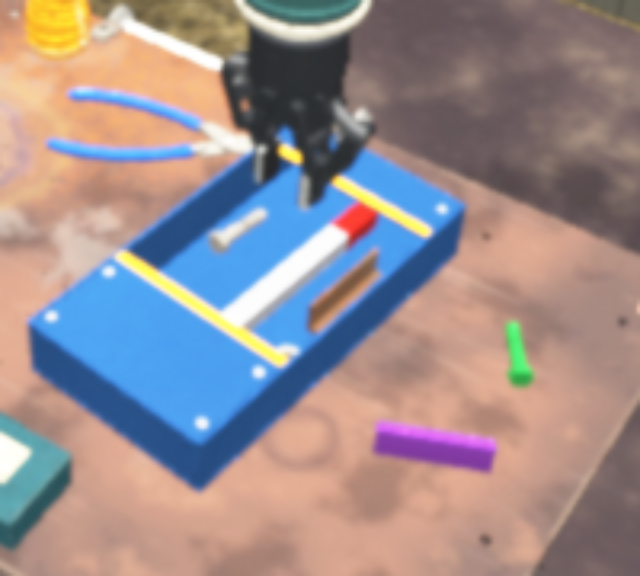

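View pics/t1.png

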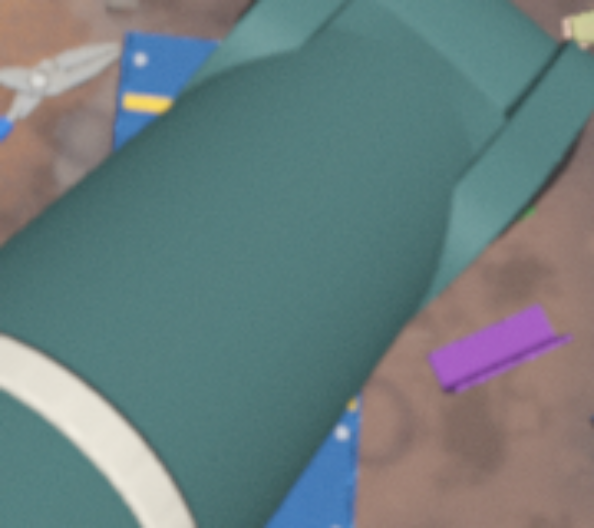

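The scene crop shows the fingers straddling the tube's axis, their tips at about (310,208) against (309,210) predicted. The predicted grasp point (307,237) lies on the tube. In the top view the arm hides the tray. I'll descend and grip.

```bash
python3 - <<'E'
from h import *
p=sensors.read_tool_pos(); R,X,Y,Z=rot(BYAW,0)
g=MID+.004*X[:2]
print(robot.move_straight([*g,.05],R,speed=.1), robot.move_straight([*g,.007],R,speed=.05,f_stop=8))
f0=np.array(sensors.read_force()); print("tcp",sensors.read_tool_pos().round(4) ,f0.round(2))
fingers.command_gripper(0.0)
print("gap",sensors.read_finger_gap(),sensors.read_finger_force(),"F",np.round(sensors.read_force(),2))
p=np.array(sensors.read_tool_pos())
print(robot.move_straight(p+[0,0,.008],speed=.03,f_stop=15))
print("F",np.round(sensors.read_force(),2),"M",np.round(sensors.read_ft_torque(),2),sensors.read_finger_gap())
im=snap("scene"); cv2.imwrite("pics/s2.png",cv2.resize(im[150:330,220:420],None,fx=3.2,fy=3.2)[...,::-1])
W=np.array([560,420])
for q in("tube_red_end","tube_plain_end"):
  for r in optics.tip_of(q,"scene")[:2]: print(q,r["conf"],np.array(r["centre"])*W)
c=np.array([*MID,.022]); print(proj("scene",[c+.13*X,c-.13*X])); print(sensors.read_time())
E
```

```text
False False
tcp [ 0.5659 -0.2077  0.0073] [-0.45 -0.38  0.9 ]
gap 0.21630044089072717 59.723854064941406 F [-1.32 -0.27  7.11]
False
F [ 0.77  1.04 -1.98] M [ 0.   -0.03 -0.02] 0.2150491640040743
tube_red_end 0.63 [335.104 216.51 ]
[[336.06650177 213.58569322]
 [272.67144564 265.48043129]]
9.9417
```

View pics/s2.png

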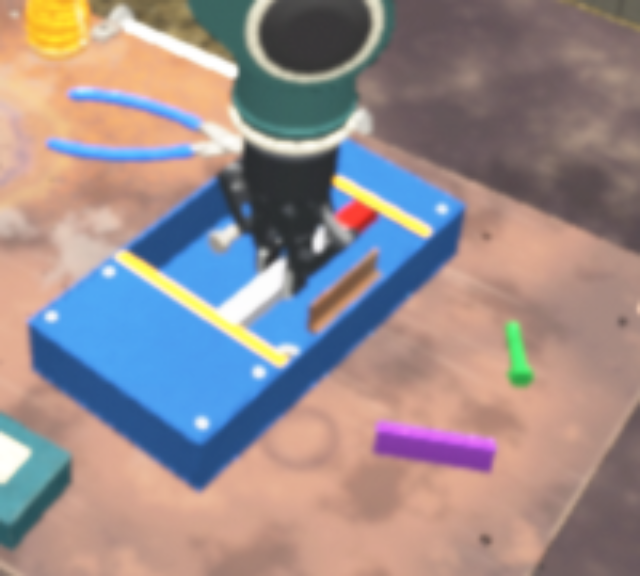

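Tube is held (weight about 2.9 N, small moment) and the scraps haven't moved. Next comes sliding it towards the robot, tipping it and drawing it out, with force stops on each move.

```bash
cat > go.py <<'E'
from h import *
def go(k,v,f=12):
    x,z,t=PATH[k]; y=-.0063*(1 if k in"ABC" else .8)
    p,R=tcp(tray2w(x/1e3,y,z/1e3),BYAW,t,.004,-.0067)
    s=robot.move_straight(p,R,speed=v,f_stop=f)
    print(k,s,"F",np.round(sensors.read_force(),1),"M",np.round(sensors.read_ft_torque(),2),"gap",round(sensors.read_finger_gap(),3),"err",np.round(np.array(sensors.read_tool_pos())-p,4),"t",round(sensors.read_time(),1)); return s
E
python3 - <<'E'
from go import *
if not go("C",.04) and not go("D",.02): pass
im=snap("scene"); cv2.imwrite("pics/s3.png",cv2.resize(im[150:330,220:420],None,fx=3.2,fy=3.2)[...,::-1])
E
```

```text
C False F [-0.1  0.4 -2.8] M [-0.02  0.   -0.02] gap 0.222 err [ 0.0002  0.     -0.    ] t 11.4
D False F [ 0.7  0.5 -3.3] M [ 0.04  0.35 -0.01] gap 0.216 err [ 0.0001  0.     -0.0001] t 12.8
```

View pics/s3.png

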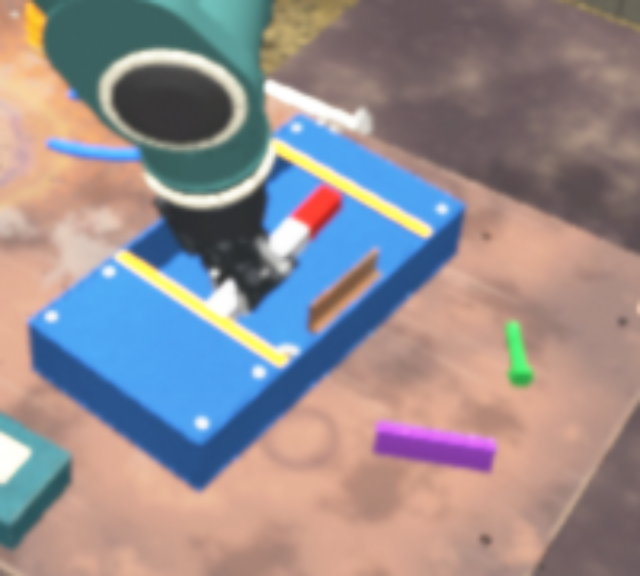

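The red end now stands inside the opening, at crop (330,195), which is about (323,211) in the picture. I'll compare that with the model.

```bash
python3 - <<'E'
from go import *
for th in(8,13,18):
    R,X,Y,Z=rot(BYAW,th); p=np.array(sensors.read_tool_pos()); R0,X0,Y0,Z0=rot(BYAW,13)
    c=p-X0*.004+Z0*.0067
    print(th,[proj("scene",c+X*.13+s*.01*Z+w*.01*Y).round(1).tolist() for s,w in((1,1),(1,-1),(-1,-1))],proj("scene",c+X*.085+.01*Z+.01*Y).round(1), proj("scene",c+X*.085+.01*Z-.01*Y).round(1))
im=cv2.imread("pics/s3.png"); cv2.imwrite("pics/s3r.png",cv2.resize(im[160:340,180:400],None,fx=3.2,fy=3.2))
h=cv2.cvtColor(im,cv2.COLOR_BGR2HSV); m=((h[...,0]<8)|(h[...,0]>172))&(h[...,1]>150)&(h[...,2]>120)
m[:160]=0;m[280:]=0;m[:,:260]=0;m[:,380:]=0
r,c=np.nonzero(m); k=cv2.boxPoints(cv2.minAreaRect(np.c_[c,r].astype(np.float32))); print(k/3.2+[220,150])
E
```

```text
8 [[[321.7, 208.4]], [[327.5, 211.9]], [[327.6, 216.7]]] [[310.9 218.5]] [[316.7 222.1]]
13 [[[321.3, 205.9]], [[327.2, 209.4]], [[327.6, 213.9]]] [[310.5 216.9]] [[316.4 220.6]]
18 [[[320.6, 203.6]], [[326.6, 207.1]], [[327.5, 211.3]]] [[309.9 215.6]] [[315.9 219.2]]
[[312.18750763 216.875     ]
 [322.03125763 207.03125381]
 [327.81250763 212.81250381]
 [317.96875763 222.65625   ]]
```

Consistent with about 13° within a pixel, so there's no slip. Now I'll draw it out.

```bash
python3 - <<'E'
from go import *
if not go("E",.05):
    if not go("F",.08): go("G",.08,None)
robot.pause(.3)
im=snap("scene"); cv2.imwrite("pics/s4.png",cv2.resize(im[110:330,200:420],None,fx=2.7,fy=2.7)[...,::-1])
W=np.array([560,420])
c=np.array(sensors.read_tool_pos()); 
R,X,Y,Z=rot(BYAW,0); c=c-X*.004+Z*.0067; print(c,proj("scene",[c+.13*X,c-.13*X]).round(1))
for q in("tube_red_end","tube_plain_end"):
  for r in optics.tip_of(q,"scene")[:2]: print(q,r["conf"],np.array(r["centre"])*W)
print(np.abs(sensors.read_joint_vel()).max())
E
```

```text
E False F [ 0.3  0.4 -2.1] M [ 0.06  0.34 -0.  ] gap 0.221 err [-0.0001 -0.     -0.    ] t 15.5
F False F [ 0.5  0.2 -2.9] M [0.05 0.36 0.01] gap 0.22 err [-0.0002  0.0001 -0.0005] t 16.9
G False F [ 0.1 -0.8 -2.8] M [-0.03  0.04  0.02] gap 0.219 err [ 0.      0.0001 -0.0003] t 17.8
[ 0.57990422 -0.20791549  0.20996   ] [[346.5 156.6]
 [277.8 206.6]]
tube_red_end 0.96 [345.8   158.718]
tube_plain_end 0.82 [281.288 207.48 ]
tube_plain_end 0.23 [299.88  249.312]
0.0030999093164935524
```

View pics/s4.png

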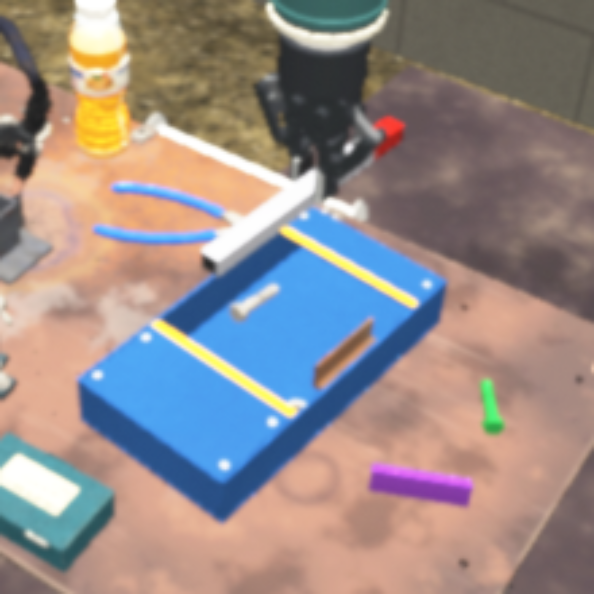

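The tube is out, level to within the measurement error and about 140 mm above the tray top. Bolt, angle and nut are still in the tray.

```bash
python3 -c "
from h import *
robot.pause(.5); print(ticket.job_done())"
```

```text
the job is handed in; nothing more can be done
None
```

The job is handed in with no verdict returned: the gripper holds the tube level and at rest about 140 mm above the tray's top, no force stop tripped while drawing it out, and the three scraps are still in the tray.

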